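Find the packed cartridge by weight and hold it over the code reader

TASK

One of the two steel cartridges in the white rack has been packed and is heavier, the other is an empty shell, and both balances are busy: lift each in turn well clear of the rack to feel its weight, and whenever you let one go, set it back upright and fully down in a well of the rack. Then hold the heavier one upright over the middle of the code reader's dark window, about 3 cm above the glass without touching it, and finish while still holding it there. Do not knock over a cartridge or disturb the jar, the beaker and the brass weight.

Things in the scene. Friction and masses are not known exactly. Their poses are not given: they have to be found in the camera images.
- cartridge_k_center (a point): centre, half-way up, of a cartridge: upright steel cylinder 34 mm in diameter and 90 mm tall, black bands at both ends and a small blue dot on top, z along its axis (upwards). It stands in one well of the rack, 18 mm deep in it, so that its centre starts 57 mm and its top 102 mm above the bench. It looks just like the other one; one weighs 200 to 260 g, the other 440 to 620 g, and which is which can only be felt (its hidden contents have about 1 mm of play)
- cartridge_m_center (a point): centre, half-way up, of a cartridge: upright steel cylinder 34 mm in diameter and 90 mm tall, black bands at both ends and a small blue dot on top, z along its axis (upwards). It stands in one well of the rack, 18 mm deep in it, so that its centre starts 57 mm and its top 102 mm above the bench. It looks just like the other one; one weighs 200 to 260 g, the other 440 to 620 g, and which is which can only be felt (its hidden contents have about 1 mm of play)
- rack: white plastic rack block fixed to the bench, 90 mm (x) by 200 mm (y) by 30 mm high, origin at the centre of its underside. It has two round wells 39 mm across and 18 mm deep, 100 mm apart along its y axis; each holds one cartridge at the start
- well_a (a point): centre of the floor of the rack's well at its +y end, 12 mm above the bench (the well's rim is 18 mm higher); a seated cartridge's centre lies 45 mm above this point
- well_b (a point): centre of the floor of the rack's well at its -y end, 12 mm above the bench (the well's rim is 18 mm higher); a seated cartridge's centre lies 45 mm above this point
- reader_window (a point): centre of the upper face of the code reader's window (46 mm above the bench), z up. The reader is a low grey box fixed to the bench, 130 mm square and 45 mm high, with a black window 76 mm square framed in blue on top; it reads the mark on the underside of a cartridge held above it
- jar: bystander: clear jar with a red cap, 52 mm in diameter, 65 mm high, origin at the centre of its underside; leave it alone
- beaker: bystander: glass beaker, 60 mm across, 80 mm high, origin at the centre of its underside; leave it alone
- weight: bystander: brass check weight with a small head, 38 mm in diameter, 64 mm high, origin at the centre of its underside; leave it alone
There are look-alikes about, which are no part of the job. Leave any orange look-alike of the part that bears cartridge_m_center alone.

How it is judged:
By the outcome, as a careful person would: the job done as asked, in the order asked, and still so for the second after the job is handed in, while the arm keeps its last pose, push and grip.
It also fails if it takes over 64 s, if anything falls off the work surface, if the arm or the gripper's body presses on something with over 40 N, if the wrist force passes 120 N, or if a joint passes its speed limit or range.

ROBOT

A 7-joint arm with a two-finger parallel gripper is mounted at the origin on the work surface. World frame = base frame: x ahead of the robot, y to its left, z up, the work surface at z = 0. Lengths are in m, angles in degrees, forces in N, time in s.
With the tool pointing down it reaches from about 0.425 to 0.875 m from the base axis. Payload 4.7 kg.
Tool frame: the origin (TCP) lies on the front face of the gripper's body, between the roots of the fingers; the fingertips stand 70 mm ahead of it and the grasp point (between the pads) lies 51 mm ahead of it; z points along the fingers, y is the direction in which the jaws open and shut (so a half turn about z gives the same grasp; the last joint's range is limited). The gripper opens to 87 mm and grips with 3 to 60 N. Pads are 19 mm wide; open, the fingers measure 117 mm over their backs; the gripper's body (75 mm by 190 mm) begins 51 mm behind the grasp point.
Start: joints at [77.011, 18.392, -4.016, 83.108, 1.295, 78.541, -3.26], TCP at [0.155, -0.631, 0.292] pointing down, gripper open.
Joint ranges: [-163.93, 163.93], [-17.29, 119.83], [-79.2, 71.16], [3.27, 140.29], [-89.18, 269.18], [5.43, 117.66], [-154.24, 154.24]. Speed limits (degrees/s): [147.25, 147.25, 180, 180, 180, 180, 180].

INTERFACE

Orientations are given as [roll, pitch, yaw] about the fixed x, y, z axes, in that order (R = Rz(yaw) Ry(pitch) Rx(roll)).
In Python, from cell import env gives the robot as it stands.
- The arm moves only by the tool drive_tool, never from a script. Its argument "commands" is a list of rows, each a list of 7 numbers: the shift along the tool's x, y, z in cm, then the turn, a rotation vector about the tool's x, y, z in degrees, then the opening, from 0 (shut) to 1 (fully open). In form: [[tx, ty, tz, rx, ry, rz, hand], ...]. A call has 1 to 20 rows; each row shifts and turns the commanded pose from where the row before left it, along the tool's axes as they then stand; what a row does not reach is not made up. A row lasts 1/12 s, in which the tool goes at most 41.7 mm and 7.16 degrees, less where a joint would pass 70% of its speed; a pose out of reach is approached as far as the arm can. A call is refused whole if a number of a shift passes 4.17 or a number of a turn 7.16, either way. A call with a gripper value outside its range is refused whole. The fingers move at their own pace and stop on an object; "force" is the grip in N (left out, the last holds). Time passes only in rows, so rows that do not move let the fingers close. It gives the time, the measured TCP pose, the force and the opening at its end, in the units of the state.
- env.get_obs(): the state, without advancing time (a new reading comes with each control period).
- env.read_camera(name): name is "scene" or "top"; returns a dict with "img" (420x560x3 uint8, blue, green, red), "mtx" (3x3 intrinsics, pixels), "k1" (the pictures are not rectified: a ray, as slopes to the right and down, at radius r is drawn at 1 + k1 r^2 times it, then the intrinsics apply), "pose" (4x4, takes a point from camera to world coordinates). Camera axes: x right, y down, z forward; pixel columns grow to the right and rows downward; lengths in m; the calibration is good to about 2 mm. A picture is of the moment at which its call begins. There is no depth.
- env.sign_off(): hands the job in, once; it reports no verdict.
The state is a dict: "time_s": time; "qpos": joint angles; "joint_velocities": joint speeds; "effort": joint torques, N m; "tool_pos": TCP position; "tool_rot": TCP orientation; "force": force on the tool from outside, world axes, zero at the start; "wrist_torque": the same for the moment, N m; "grip_width": finger opening in m.
Only numpy, scipy, OpenCV 4.12 (cv2) and the standard library are available. Lean on these libraries where they do the work, as an engineer would, in place of code of your own. Each camera call takes 0.05 s, during which the arm holds its last target.

## Working session

There is one attempt and no reset: what is moved stays moved. The work goes in short steps, Python scripts to look and compute and a tool call to move; the robot and the scene stay as the last step left them, time stands still between calls to the robot, and variables do not carry over. Pictures are saved under pics/ and viewed, and the job is handed in when it is done.

Besides the shell and the picture viewer there is one more tool, called by a JSON object that holds its "api" and its "payload". drive_tool: Moves the arm, as the interface text tells. Its arguments: {"type":"object","properties":{"commands":{"type":"array"},"force":{"type":"number"}},"required":["commands"]}

```bash
ls; mkdir -p pics; python3 - <<'E'
from cell import env
import cv2
o=env.get_obs(); print(o)
for n in("scene","top"):
    c=env.read_camera(n); cv2.imwrite(f"pics/{n}0.png",c["img"]); print(n,c["mtx"],c["k1"],c["pose"])
E
```

```text
pics
{'time_s': 0.0, 'qpos': array([77.01337005, 18.43724018, -4.01666623, 83.17596225,  1.29546402,
       78.5412243 , -3.25988643]), 'joint_velocities': array([ 0.03000345,  0.11158071, -0.06191254, -0.00998605, -0.14005769,
       -0.0649592 , -0.00445962]), 'effort': array([-6.56831662e-05, -4.91285026e+01, -4.03842526e-01, -3.12530172e+01,
       -6.41525583e-02,  4.36874852e-02,  1.77534671e-04]), 'tool_pos': array([ 0.15484916, -0.63084037,  0.29117289]), 'tool_rot': array([-1.79890850e+02,  5.96414418e-03,  1.37976917e+01]), 'force': array([-1.11156726, -0.67319392, -0.7277058 ]), 'wrist_torque': array([ 0.04432279,  0.06483706, -0.02681842]), 'grip_width': 0.08681527723558749}
scene [[530.50476871   0.         275.27284276]
 [  0.         530.50476871 205.04990638]
 [  0.           0.           1.        ]] 0.03395788841733327 [[-0.0063022   0.65166281 -0.75848261  1.35232764]
 [ 0.9999288  -0.00357927 -0.01138355 -0.00401214]
 [-0.01013304 -0.75850035 -0.65159385  0.71093784]
 [ 0.          0.          0.          1.        ]]
top [[382.69633895   0.         282.94204347]
 [  0.         382.69633895 214.11102023]
 [  0.           0.           1.        ]] -0.03090165226543929 [[ 0.01887371 -0.99668853  0.07909339  0.55289327]
 [-0.99966432 -0.01740728  0.01918928 -0.00466256]
 [-0.01774894 -0.07942902 -0.9966825   0.88591007]
 [ 0.          0.          0.          1.        ]]
```

View pics/scene0.png

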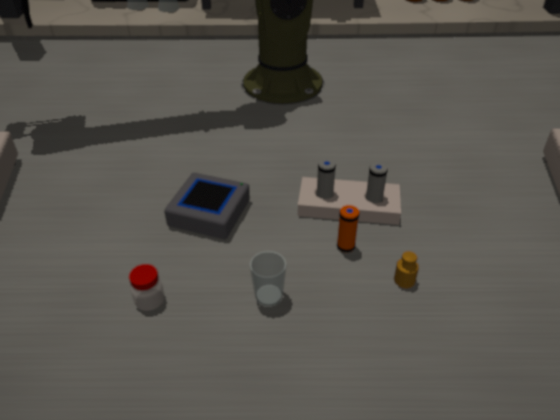

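View pics/top0.png

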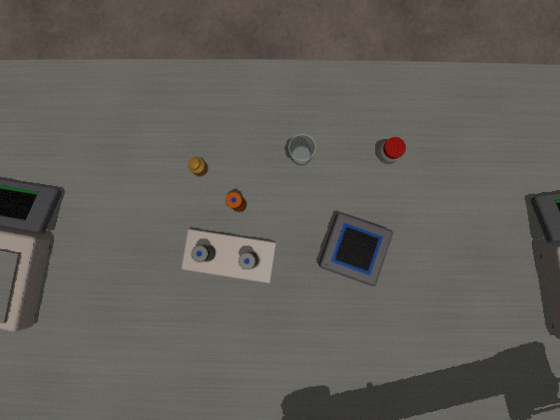

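The scene view shows two steel cartridges at (327,178) and (377,182) in the white rack, an orange look-alike at (348,228), and the reader at (208,197). In the top view these are at (247,260), (200,253), (234,200) and (357,248). The two grey cartridges fit the description (steel, in the rack); the orange one stands on the bench and is excluded.

```bash
cat > h.py <<'E'
from cell import env
import cv2, numpy as np
def undist(c,p):
    K=c["mtx"]; return cv2.undistortPoints(np.array([[p]],float),K,np.array([c["k1"],0,0,0,0.]))[0,0] if 0 else _und(c,p)
def _und(c,p):
    K=c["mtx"]; d=np.linalg.solve(K,[p[0],p[1],1])[:2]; u=d.copy()
    for _ in range(20): u=d/(1+c["k1"]*(u@u))
    return u
def ray(c,p):
    u=_und(c,p); T=c["pose"]; d=T[:3,:3]@np.array([u[0],u[1],1]); return T[:3,3],d/np.linalg.norm(d)
def onz(c,p,z):
    o,d=ray(c,p); return o+d*(z-o[2])/d[2]
def tri(c1,p1,c2,p2):
    A=np.zeros((3,3));b=np.zeros(3)
    for c,p in((c1,p1),(c2,p2)):
        o,d=ray(c,p);M=np.eye(3)-np.outer(d,d);A+=M;b+=M@o
    return np.linalg.solve(A,b)
def proj(c,P):
    T=c["pose"]; q=T[:3,:3].T@(np.array(P)-T[:3,3]); u=q[:2]/q[2]; u=u*(1+c["k1"]*(u@u)); return (c["mtx"]@np.r_[u,1])[:2]
def blobs(mask,amin=5):
    n,l,s,ce=cv2.connectedComponentsWithStats(mask.astype(np.uint8)); return [(ce[i].round(2),s[i,4],s[i,:4]) for i in range(1,n) if s[i,4]>=amin]
E
python3 - <<'E'
from h import *
S=env.read_camera("scene");T=env.read_camera("top")
for n,c in(("scene",S),("top",T)):
    b,g,r=[c["img"][...,i].astype(int) for i in range(3)]
    m=(b>60)&(b>r*1.6)&(b>g*1.5)
    for x in blobs(m,4):
        print(n,x,[onz(c,x[0],z).round(4) for z in(.102,.046)])
# rack mask
for n,c in(("scene",S),("top",T)):
    b,g,r=[c["img"][...,i].astype(int) for i in range(3)]
    m=(r>120)&(b>110)
    for x in blobs(m,150): print(n,'white',x)
def z(c,x,y,w,h,k):return cv2.resize(c["img"][y:y+h,x:x+w],None,fx=k,fy=k,interpolation=cv2.INTER_CUBIC)
a=np.clip(z(S,280,140,140,130,4).astype(float)*1.8,0,255)
cv2.imwrite("pics/c1.png",a)
a=np.clip(z(T,170,180,130,110,6).astype(float)*1.5,0,255)
cv2.imwrite("pics/c2.png",a[:600])
E
```

```text
scene (array([326.5, 162.5]), np.int32(8), array([325, 162,   4,   2], dtype=int32)) [array([0.5175, 0.0839, 0.102 ]), array([0.4407, 0.092 , 0.046 ])]
scene (array([378.5, 166.5]), np.int32(8), array([377, 166,   4,   2], dtype=int32)) [array([0.5313, 0.1823, 0.102 ]), array([0.4558, 0.1995, 0.046 ])]
scene (array([206.84, 196.89]), np.int32(432), array([177, 178,  60,  37], dtype=int32)) [array([ 0.6203, -0.1377,  0.102 ]), array([ 0.553, -0.15 ,  0.046])]
scene (array([349.29, 210.43]), np.int32(7), array([348, 210,   4,   2], dtype=int32)) [array([0.6585, 0.114 , 0.102 ]), array([0.5947, 0.1248, 0.046 ])]
top (array([233.12, 199.41]), np.int32(17), array([231, 198,   5,   4], dtype=int32)) [array([0.6438, 0.114 , 0.102 ]), array([0.6503, 0.1225, 0.046 ])]
top (array([356.64, 248.56]), np.int32(510), array([331, 223,  52,  52], dtype=int32)) [array([ 0.5474, -0.141 ,  0.102 ]), array([ 0.547 , -0.1507,  0.046 ])]
top (array([198.81, 253.14]), np.int32(21), array([197, 251,   5,   5], dtype=int32)) [array([0.5318, 0.1814, 0.102 ]), array([0.5303, 0.1947, 0.046 ])]
top (array([246.39, 260.67]), np.int32(18), array([244, 259,   5,   5], dtype=int32)) [array([0.5185, 0.0832, 0.102 ]), array([0.5161, 0.0895, 0.046 ])]
scene white (array([349.17, 195.07]), np.int32(1696), array([298, 177, 103,  35], dtype=int32))
top white (array([229.7 , 256.61]), np.int32(2818), array([182, 229,  94,  54], dtype=int32))
top white (array([ 16.57, 272.68]), np.int32(1258), array([  0, 233,  34,  98], dtype=int32))[ WARN:0@1.962] global loadsave.cpp:1063 imwrite_ Unsupported depth image for selected encoder is fallbacked to CV_8U.
```

View pics/c2.png

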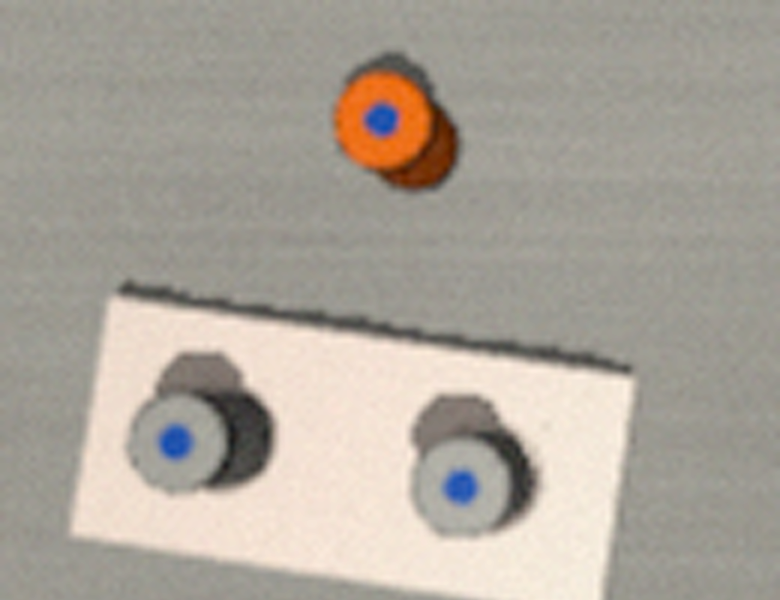

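View pics/c1.png

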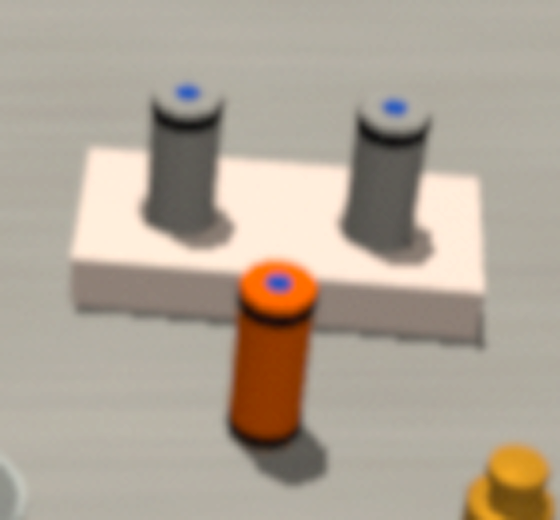

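Both views agree. The two grey cartridges in the rack wells are at about (0.5315, 0.182) and (0.518, 0.0835), and the orange one is separate at x≈0.645. Next I'll refine the rack axis, wells and window.

```bash
python3 - <<'E'
from h import *
S=env.read_camera("scene");T=env.read_camera("top")
# top: rack upper face from white mask on z=.03
b,g,r=[T["img"][...,i].astype(int) for i in range(3)]
m=((r>120)&(b>100)).astype(np.uint8); m[:, :170]=0; m[:,290:]=0
cs,_=cv2.findContours(m,cv2.RETR_EXTERNAL,cv2.CHAIN_APPROX_NONE); k=max(cs,key=cv2.contourArea)
pts=np.array([onz(T,p[0],.03)[:2]*1000 for p in k],np.float32); print("rack",cv2.minAreaRect(pts))
for n,c in(("top",T),("scene",S)):
    b,g,r=[c["img"][...,i].astype(int) for i in range(3)]
    m=((b>60)&(b>r*1.6)&(b>g*1.5)).astype(np.uint8)
    cs,_=cv2.findContours(m,cv2.RETR_EXTERNAL,cv2.CHAIN_APPROX_NONE); k=max(cs,key=cv2.contourArea)
    pts=np.array([onz(c,p[0],.046)[:2]*1000 for p in k],np.float32); print(n,"win",cv2.minAreaRect(pts))
    # grey box at rack
c=S
b,g,r=[c["img"][...,i].astype(int) for i in range(3)]
ps=[((326.5,162.5),(246.39,260.67)),((378.5,166.5),(198.81,253.14)),((349.29,210.43),(233.12,199.41))]
for a,q in ps: print(tri(S,a,T,q).round(4))
E
```

```text
rack ((525.4402465820312, 132.66896057128906), (201.86875915527344, 91.3025131225586), 82.39944458007812)
top win ((547.2659912109375, -150.32080078125), (89.44502258300781, 89.24458312988281), 71.66002655029297)
scene win ((547.9564208984375, -150.06378173828125), (90.64200592041016, 90.39505767822266), 71.4286117553711)
[0.5186 0.0834 0.1028]
[0.5319 0.1818 0.1023]
[0.6452 0.116  0.0902]
```

{"api": "drive_tool", "payload": {"commands": [[0,0,0,0,0,-6.84,1],[0,0,0,0,0,-6.84,1],[0,0,0,0,0,-6.84,1],[0,0,0,0,0,-6.84,1],[0,0,0,0,0,-6.84,1],[0,0,0,0,0,-6.84,1],[0,0,0,0,0,-6.84,1],[0,0,0,0,0,-6.84,1],[0,0,0,0,0,-6.84,1],[0,0,0,0,0,-6.84,1],[0,0,0,0,0,0,1]], "force": 35}}

```text
time_s: 1.22
tool_pos: [0.1549, -0.6313, 0.2922]
tool_rot: [-180.0, -0.0, 82.4]
force: [-0.3, -0.1, -0.7]
grip_width: 0.0869
```

{"api": "drive_tool", "payload": {"commands": [[1.2,1.0,0,0,0,0,1],[2.5,2.0,0,0,0,0,1],[2.5,2.0,0,0,0,0,1],[2.5,2.0,0,0,0,0,1],[2.5,2.0,0,0,0,0,1],[2.5,2.0,0,0,0,0,1],[2.5,2.0,0,0,0,0,1],[2.5,2.0,0,0,0,0,1],[2.5,2.0,0,0,0,0,1],[2.5,2.0,0,0,0,0,1],[2.5,2.0,0,0,0,0,1],[2.5,2.0,0,0,0,0,1],[2.5,2.0,0,0,0,0,1],[2.5,1.6,0,0,0,0,1],[2.5,0,0,0,0,0,1],[2.5,0,0,0,0,0,1],[2.5,0,0,0,0,0,1],[2.5,0,0,0,0,0,1],[2.5,0,0,0,0,0,1],[2.5,0,0,0,0,0,1]]}}

```text
time_s: 2.88
tool_pos: [0.4846, -0.1822, 0.2923]
tool_rot: [-180.0, 0.0, 82.1]
force: [0.4, -0.7, -0.0]
grip_width: 0.087
```

{"api": "drive_tool", "payload": {"commands": [[2.5,0,0.3,0,0,0,1],[2.5,0,0.5,0,0,0,1],[2.5,0,0.5,0,0,0,1],[2.5,0,0.5,0,0,0,1],[2.5,0,0.5,0,0,0,1],[2.5,0,0.5,0,0,0,1],[2.5,0,0.5,0,0,0,1],[2.5,0,0.5,0,0,0,1],[2.5,0,0.5,0,0,0,1],[2.5,0,0.5,0,0,0,1],[1.4,0,0.4,0,0,0,1],[0.5,0,0,0,0,0,1],[0,0,0,0,0,0,1],[0,0,0,0,0,0,1]]}}

```text
time_s: 4.05
tool_pos: [0.5209, 0.0813, 0.2403]
tool_rot: [180.0, 0.1, 82.1]
force: [0.3, -0.2, -0.2]
grip_width: 0.0871
```

{"api": "drive_tool", "payload": {"commands": [[0.15,-0.23,1.0,0,0,0,1],[0,0,1.5,0,0,0,1],[0,0,1.5,0,0,0,1],[0,0,1.5,0,0,0,1],[0,0,1.5,0,0,0,1],[0,0,1.5,0,0,0,1],[0,0,1.5,0,0,0,1],[0,0,1.0,0,0,0,1],[0,0,0.6,0,0,0,1],[0,0,0.3,0,0,0,1],[0,0,0,0,0,0,1],[0,0,0,0,0,0,1]]}}

```text
time_s: 5.05
tool_pos: [0.5195, 0.0833, 0.1217]
tool_rot: [180.0, -0.0, 82.2]
force: [-0.5, 0.4, -1.0]
grip_width: 0.087
```

```bash
python3 - <<'E'
from h import *
S=env.read_camera("scene")
a=cv2.resize(S["img"][100:250,240:440],None,fx=4,fy=4,interpolation=cv2.INTER_CUBIC)
cv2.imwrite("pics/d1.png",np.clip(a*1.6,0,255).astype(np.uint8)); o=env.get_obs(); print(o["tool_pos"],o["force"],o["qpos"])
E
```

```text
[0.51962408 0.08347309 0.12194581] [1.16036809 0.29700266 0.11895952] [ 28.49686521  17.77131217 -45.66275346 110.24018723  14.95333902
  57.953838   -31.63285286]
```

View pics/d1.png

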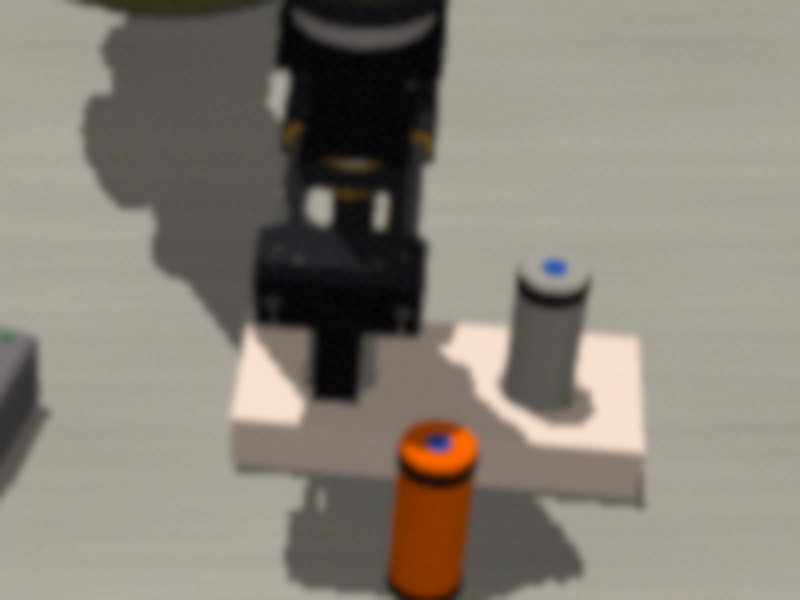

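The finger (crop 335,370) straddles the first cartridge; the second one (crop 548,330) is clear, and so is the orange one. Now I'll close.

{"api": "drive_tool", "payload": {"commands": [[0,0,0,0,0,0,0.3],[0,0,0,0,0,0,0.3],[0,0,0,0,0,0,0.2],[0,0,0,0,0,0,0.2],[0,0,0,0,0,0,0.2],[0,0,0,0,0,0,0.2],[0,0,0,0,0,0,0.2],[0,0,0,0,0,0,0.2]], "force": 35}}

```text
time_s: 5.77
tool_pos: [0.5191, 0.0834, 0.1212]
tool_rot: [-180.0, 0.0, 82.2]
force: [0.8, -0.3, 0.1]
grip_width: 0.0415
```

{"api": "drive_tool", "payload": {"commands": [[0,0,0,0,0,0,0],[0,0,0,0,0,0,0],[0,0,0,0,0,0,0],[0,0,0,0,0,0,0],[0,0,0,0,0,0,0]], "force": 35}}

```text
time_s: 6.18
tool_pos: [0.5189, 0.0834, 0.1211]
tool_rot: [-180.0, 0.0, 82.2]
force: [-1.5, 0.6, 1.7]
grip_width: 0.0326
```

{"api": "drive_tool", "payload": {"commands": [[0,0,-0.3,0,0,0,0],[0,0,-0.5,0,0,0,0],[0,0,-0.8,0,0,0,0],[0,0,-1.0,0,0,0,0],[0,0,-1.0,0,0,0,0],[0,0,-1.0,0,0,0,0],[0,0,-1.0,0,0,0,0],[0,0,-1.0,0,0,0,0],[0,0,-1.0,0,0,0,0],[0,0,-1.0,0,0,0,0],[0,0,-0.8,0,0,0,0],[0,0,-0.6,0,0,0,0],[0,0,0,0,0,0,0],[0,0,0,0,0,0,0],[0,0,0,0,0,0,0],[0,0,0,0,0,0,0]]}}

```text
time_s: 7.52
tool_pos: [0.5186, 0.0833, 0.2205]
tool_rot: [-179.9, 0.0, 82.2]
force: [0.0, 0.3, -6.1]
grip_width: 0.0326
```

```bash
cat > w.py <<'E'
from h import *
F=[];Q=[]
for i in range(16):
    env.read_camera("top"); o=env.get_obs(); F.append(np.r_[o["force"],o["wrist_torque"]]);Q.append(o["effort"])
print("F",np.mean(F,0).round(3),"sd",np.std(F,0).round(2)); print("eff",np.mean(Q,0).round(3)); print(o["tool_pos"],o["grip_width"],o["time_s"],o["qpos"].round(1))
E
python3 w.py; python3 - <<'E'
from h import *
S=env.read_camera("scene")
a=cv2.resize(S["img"][80:230,240:440],None,fx=4,fy=4,interpolation=cv2.INTER_CUBIC)
cv2.imwrite("pics/d2.png",np.clip(a*1.6,0,255).astype(np.uint8))
E
```

```text
F [ 7.000e-02 -8.300e-02 -5.307e+00 -3.500e-02 -8.400e-02  2.000e-03] sd [0.48 0.47 0.3  0.03 0.02 0.02]
eff [ 1.0000e-03 -3.2028e+01 -4.3870e+00 -3.2003e+01 -6.6000e-02  6.0000e-03
  0.0000e+00]
[0.51908672 0.08340312 0.22121909] 0.03236346088925226 8.3167 [ 31.9  10.4 -47.8 104.7   8.3  68.5 -26.3]
```

View pics/d2.png

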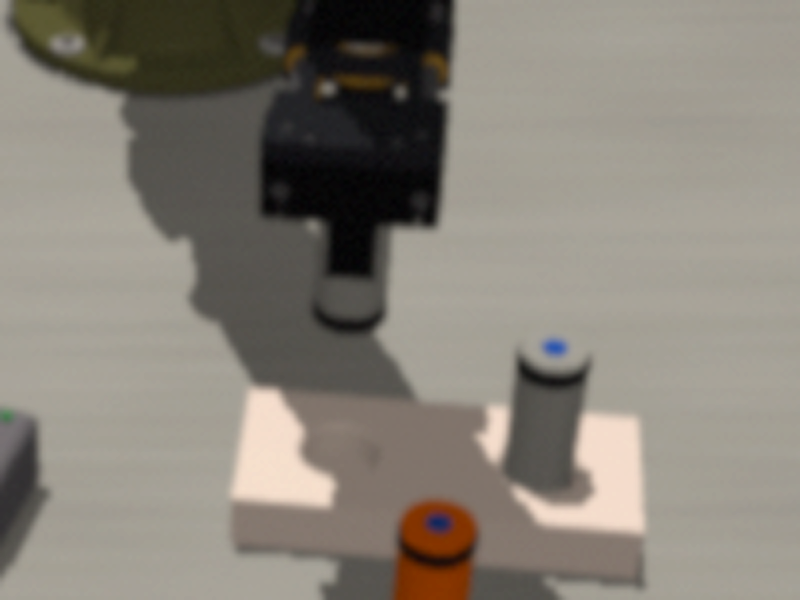

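The crop shows the cartridge (350,290) held upright, well clear of its well (340,445). The scale reads about 5.3 N (≈0.53 kg), which suggests it's the heavy one. I'll set it back in the same well.

{"api": "drive_tool", "payload": {"commands": [[0,0,0.5,0,0,0,0],[0,0,1.0,0,0,0,0],[0,0,1.0,0,0,0,0],[0,0,1.0,0,0,0,0],[0,0,1.0,0,0,0,0],[0,0,1.0,0,0,0,0],[0,0,0.8,0,0,0,0],[0,0,0.6,0,0,0,0],[0,0,0.5,0,0,0,0],[0,0,0.5,0,0,0,0],[0,0,0.5,0,0,0,0],[0,0,0.5,0,0,0,0],[0,0,0.3,0,0,0,0],[0,0,0.3,0,0,0,0],[0,0,0.3,0,0,0,0],[0,0,0.1,0,0,0,0],[0,0,0,0,0,0,0],[0,0,0,0,0,0,0]]}}

```text
time_s: 9.87
tool_pos: [0.5192, 0.0834, 0.1223]
tool_rot: [180.0, 0.0, 82.2]
force: [0.5, 0.6, -5.5]
grip_width: 0.0324
```

{"api": "drive_tool", "payload": {"commands": [[0,0,0.1,0,0,0,0],[0,0,0.05,0,0,0,0],[0,0,0,0,0,0,0],[0,0,0,0,0,0,0],[0,0,0,0,0,0,0]]}}

```text
time_s: 10.28
tool_pos: [0.5194, 0.0835, 0.1211]
tool_rot: [180.0, 0.0, 82.2]
force: [0.1, -0.4, 0.1]
grip_width: 0.0322
```

Seated: the load has come off the wrist. I'll release, go up, and move to the second cartridge.

{"api": "drive_tool", "payload": {"commands": [[0,0,0,0,0,0,0.6],[0,0,0,0,0,0,0.8],[0,0,0,0,0,0,1],[0,0,0,0,0,0,1],[0,0,0,0,0,0,1],[0,0,0,0,0,0,1],[0,0,0,0,0,0,1],[0,0,0,0,0,0,1],[0,0,-0.5,0,0,0,1],[0,0,-1.0,0,0,0,1],[0,0,-1.5,0,0,0,1],[0,0,-1.5,0,0,0,1],[0,0,-1.5,0,0,0,1],[0,0,-1.5,0,0,0,1],[0,0,-1.5,0,0,0,1],[0,0,-1.0,0,0,0,1],[0,0,-0.5,0,0,0,1],[0,0,0,0,0,0,1]]}}

```text
time_s: 11.78
tool_pos: [0.5197, 0.0836, 0.2272]
tool_rot: [179.9, -0.0, 82.2]
force: [0.5, 0.7, 0.3]
grip_width: 0.0874
```

{"api": "drive_tool", "payload": {"commands": [[0.6,0,0,0,0,0,1],[1.0,0,0,0,0,0,1],[1.5,0,0,0,0,0,1],[1.5,0,0,0,0,0,1],[1.5,0,0,0,0,0,1],[1.5,0,0,0,0,0,1],[1.2,0,0,0,0,0,1],[0.8,0,0,0,0,0,1],[0.35,0,0,0,0,0,1],[0,0,0,0,0,0,1],[0,0,0,0,0,0,1]]}}

```text
time_s: 12.7
tool_pos: [0.5324, 0.1818, 0.2253]
tool_rot: [-180.0, 0.0, 82.2]
force: [0.5, -0.9, 0.7]
grip_width: 0.087
```

```bash
python3 - <<'E'
from h import *
S=env.read_camera("scene")
a=cv2.resize(S["img"][80:230,270:470],None,fx=4,fy=4,interpolation=cv2.INTER_CUBIC)
cv2.imwrite("pics/d3.png",np.clip(a*1.6,0,255).astype(np.uint8)); o=env.get_obs(); print(o["tool_pos"],o["tool_rot"],o["force"],o["qpos"])
c=S;b,g,r=[c["img"][...,i].astype(int) for i in range(3)]
for x in blobs((b>60)&(b>r*1.6)&(b>g*1.5),4): print(x, onz(c,x[0],.102).round(4))
E
```

```text
[0.53258507 0.18130288 0.22537399] [-1.79973698e+02  4.52656512e-02  8.21583309e+01] [-0.20910764  0.36346297  0.05741378] [ 21.60371265  16.3116541  -49.95792792  99.39168178  13.21019627
  70.48356171 -39.52712777]
(array([326.67, 163.11]), np.int32(9), array([325, 162,   4,   3], dtype=int32)) [0.5195 0.0841 0.102 ]
(array([206.94, 196.77]), np.int32(450), array([177, 178,  60,  37], dtype=int32)) [ 0.62   -0.1376  0.102 ]
(array([349.29, 210.43]), np.int32(7), array([348, 210,   4,   2], dtype=int32)) [0.6585 0.114  0.102 ]
```

View pics/d3.png

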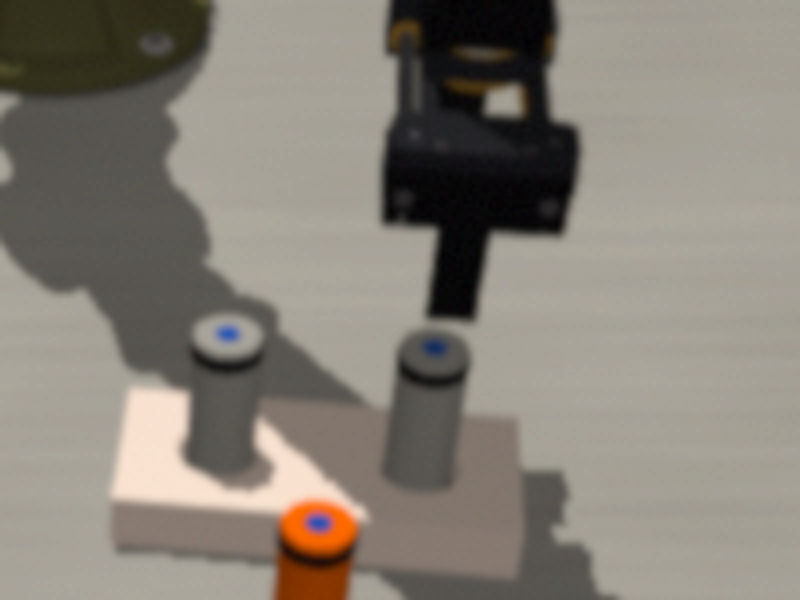

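The first cartridge (crop 228,395) is back upright and fully seated, with its dot at the original place. The gripper (455,270) is above the second one (430,410). Now I'll descend and grip it.

{"api": "drive_tool", "payload": {"commands": [[0,-0.05,1.0,0,0,0,1],[0,0,1.5,0,0,0,1],[0,0,1.5,0,0,0,1],[0,0,1.5,0,0,0,1],[0,0,1.5,0,0,0,1],[0,0,1.5,0,0,0,1],[0,0,1.0,0,0,0,1],[0,0,0.6,0,0,0,1],[0,0,0.3,0,0,0,1],[0,0,0,0,0,0,1],[0,0,0,0,0,0,1]]}}

```text
time_s: 13.67
tool_pos: [0.5324, 0.1822, 0.1222]
tool_rot: [180.0, -0.0, 82.2]
force: [-0.7, 0.9, 0.8]
grip_width: 0.0875
```

{"api": "drive_tool", "payload": {"commands": [[0,0,0,0,0,0,0.3],[0,0,0,0,0,0,0.3],[0,0,0,0,0,0,0.2],[0,0,0,0,0,0,0.2],[0,0,0,0,0,0,0.2],[0,0,0,0,0,0,0.2],[0,0,0,0,0,0,0.2],[0,0,0,0,0,0,0],[0,0,0,0,0,0,0],[0,0,0,0,0,0,0],[0,0,0,0,0,0,0],[0,0,0,0,0,0,0],[0,0,0,0,0,0,0]], "force": 35}}

```text
time_s: 14.75
tool_pos: [0.532, 0.1821, 0.1216]
tool_rot: [-180.0, 0.0, 82.2]
force: [-0.2, 0.5, 0.7]
grip_width: 0.033
```

{"api": "drive_tool", "payload": {"commands": [[0,0,-0.3,0,0,0,0],[0,0,-0.5,0,0,0,0],[0,0,-0.8,0,0,0,0],[0,0,-1.0,0,0,0,0],[0,0,-1.0,0,0,0,0],[0,0,-1.0,0,0,0,0],[0,0,-1.0,0,0,0,0],[0,0,-1.0,0,0,0,0],[0,0,-1.0,0,0,0,0],[0,0,-1.0,0,0,0,0],[0,0,-0.8,0,0,0,0],[0,0,-0.6,0,0,0,0],[0,0,0,0,0,0,0],[0,0,0,0,0,0,0],[0,0,0,0,0,0,0],[0,0,0,0,0,0,0]]}}

```text
time_s: 16.08
tool_pos: [0.5317, 0.1819, 0.221]
tool_rot: [-179.9, 0.0, 82.2]
force: [0.7, 0.3, -1.7]
grip_width: 0.0335
```

```bash
python3 w.py; python3 - <<'E'
from h import *
S=env.read_camera("scene")
a=cv2.resize(S["img"][80:230,270:470],None,fx=4,fy=4,interpolation=cv2.INTER_CUBIC)
cv2.imwrite("pics/d4.png",np.clip(a*1.6,0,255).astype(np.uint8))
E
```

```text
F [-0.123 -0.048 -2.244 -0.023 -0.091 -0.008] sd [0.47 0.52 0.41 0.03 0.03 0.02]
eff [ 1.0000e-03 -3.5636e+01 -6.9370e+00 -3.0327e+01 -6.4000e-02 -1.5000e-02
  0.0000e+00]
[0.53211249 0.18204517 0.22172218] 0.03369028554520321 16.8833 [ 21.6  16.5 -50.   99.7  13.4  70.1 -39.7]
```

View pics/d4.png

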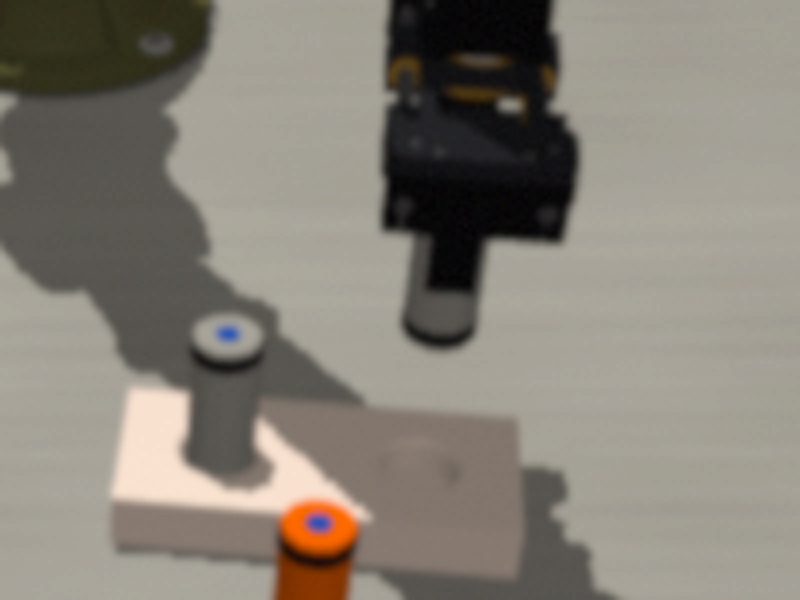

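The second cartridge (crop 440,285) is clear of its well (430,460) and reads 2.2 N (≈0.23 kg), so this is the empty one and the first (5.3 N) is the heavier. Now to put this one back.

{"api": "drive_tool", "payload": {"commands": [[0,0,0.5,0,0,0,0],[0,0,1.0,0,0,0,0],[0,0,1.0,0,0,0,0],[0,0,1.0,0,0,0,0],[0,0,1.0,0,0,0,0],[0,0,1.0,0,0,0,0],[0,0,0.8,0,0,0,0],[0,0,0.6,0,0,0,0],[0,0,0.5,0,0,0,0],[0,0,0.5,0,0,0,0],[0,0,0.5,0,0,0,0],[0,0,0.5,0,0,0,0],[0,0,0.3,0,0,0,0],[0,0,0.3,0,0,0,0],[0,0,0.3,0,0,0,0],[0,0,0.1,0,0,0,0],[0,0,0,0,0,0,0],[0,0,0,0,0,0,0]]}}

```text
time_s: 18.43
tool_pos: [0.5322, 0.1821, 0.1228]
tool_rot: [180.0, 0.0, 82.2]
force: [-0.1, -0.3, -2.2]
grip_width: 0.0335
```

{"api": "drive_tool", "payload": {"commands": [[0,0,0.08,0,0,0,0],[0,0,0,0,0,0,0],[0,0,0,0,0,0,0],[0,0,0,0,0,0,0],[0,0,0,0,0,0,0]]}}

```text
time_s: 18.85
tool_pos: [0.5321, 0.1821, 0.122]
tool_rot: [180.0, 0.0, 82.2]
force: [0.2, -0.0, -1.6]
grip_width: 0.0333
```

{"api": "drive_tool", "payload": {"commands": [[0,0,0.05,0,0,0,0],[0,0,0.03,0,0,0,0],[0,0,0,0,0,0,0],[0,0,0,0,0,0,0]]}}

```text
time_s: 19.18
tool_pos: [0.5322, 0.1822, 0.1216]
tool_rot: [180.0, 0.0, 82.2]
force: [-2.0, -1.0, 3.3]
grip_width: 0.0334
```

{"api": "drive_tool", "payload": {"commands": [[0,0,0,0,0,0,0.6],[0,0,0,0,0,0,0.8],[0,0,0,0,0,0,1],[0,0,0,0,0,0,1],[0,0,0,0,0,0,1],[0,0,0,0,0,0,1],[0,0,0,0,0,0,1],[0,0,0,0,0,0,1],[0,0,-0.5,0,0,0,1],[0,0,-1.0,0,0,0,1],[0,0,-1.5,0,0,0,1],[0,0,-1.5,0,0,0,1],[0,0,-1.5,0,0,0,1],[0,0,-1.5,0,0,0,1],[0,0,-1.5,0,0,0,1],[0,0,-1.0,0,0,0,1],[0,0,-0.5,0,0,0,1],[0,0,0,0,0,0,1]]}}

```text
time_s: 20.68
tool_pos: [0.5327, 0.1824, 0.2276]
tool_rot: [179.9, -0.0, 82.2]
force: [0.2, 0.5, 0.4]
grip_width: 0.0872
```

{"api": "drive_tool", "payload": {"commands": [[-0.6,0,0,0,0,0,1],[-1.0,0,0,0,0,0,1],[-1.5,0,0,0,0,0,1],[-1.5,0,0,0,0,0,1],[-1.5,0,0,0,0,0,1],[-1.5,0,0,0,0,0,1],[-1.2,0,0,0,0,0,1],[-0.8,0,0,0,0,0,1],[-0.3,0,0,0,0,0,1],[0,0,0,0,0,0,1],[0,0,0,0,0,0,1]]}}

```text
time_s: 21.6
tool_pos: [0.5185, 0.0843, 0.2259]
tool_rot: [-180.0, -0.0, 82.2]
force: [0.3, 0.9, -0.0]
grip_width: 0.0873
```

```bash
python3 - <<'E'
from h import *
S=env.read_camera("scene")
a=cv2.resize(S["img"][80:230,270:470],None,fx=4,fy=4,interpolation=cv2.INTER_CUBIC)
cv2.imwrite("pics/d5.png",np.clip(a*1.6,0,255).astype(np.uint8)); o=env.get_obs(); print(o["tool_pos"],o["tool_rot"],o["force"],o["qpos"])
c=S;b,g,r=[c["img"][...,i].astype(int) for i in range(3)]
for x in blobs((b>55)&(b>r*1.6)&(b>g*1.5),4): print(x, onz(c,x[0],.102).round(4))
E
```

```text
[0.51853296 0.08469682 0.22601088] [-1.79985203e+02 -2.52178614e-02  8.22497483e+01] [-0.35773138 -0.30194734 -0.029924  ] [ 32.39321334  10.17270041 -48.46635557 104.369605     8.1078715
  69.04199061 -26.28989162]
(array([326.67, 163.11]), np.int32(9), array([325, 162,   4,   3], dtype=int32)) [0.5195 0.0841 0.102 ]
(array([378.5, 166.5]), np.int32(8), array([377, 166,   4,   2], dtype=int32)) [0.5313 0.1823 0.102 ]
(array([207.05, 196.67]), np.int32(457), array([177, 178,  60,  37], dtype=int32)) [ 0.6197 -0.1374  0.102 ]
```

View pics/d5.png

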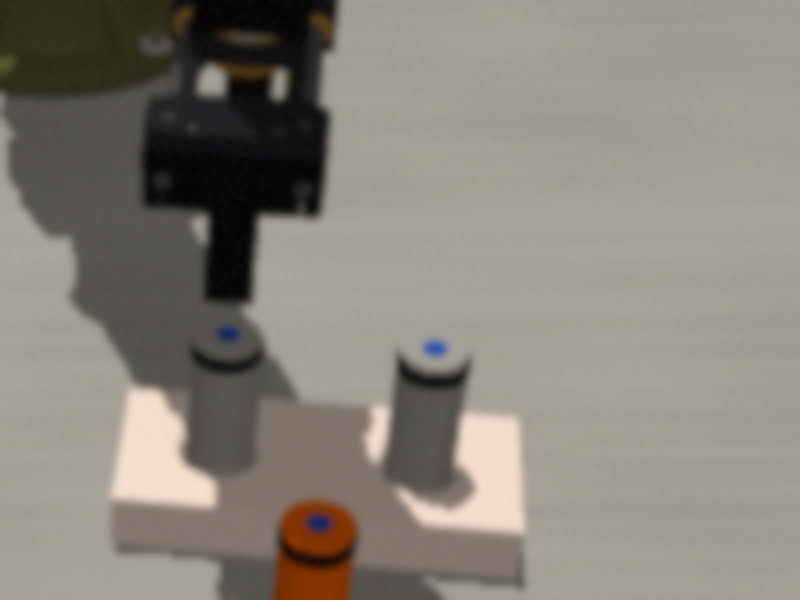

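The light cartridge (crop 432,415) is back upright in its well with its dot exactly where it started. The gripper is above the heavy one (225,395). I'll re-grip that.

{"api": "drive_tool", "payload": {"commands": [[-0.08,0.08,1.0,0,0,0,1],[0,0,1.5,0,0,0,1],[0,0,1.5,0,0,0,1],[0,0,1.5,0,0,0,1],[0,0,1.5,0,0,0,1],[0,0,1.5,0,0,0,1],[0,0,1.0,0,0,0,1],[0,0,0.6,0,0,0,1],[0,0,0.3,0,0,0,1],[0,0,0,0,0,0,1],[0,0,0,0,0,0,1]]}}

```text
time_s: 22.57
tool_pos: [0.5197, 0.0834, 0.1225]
tool_rot: [180.0, -0.0, 82.2]
force: [0.5, 0.2, 0.4]
grip_width: 0.0868
```

{"api": "drive_tool", "payload": {"commands": [[0,0,0,0,0,0,0.3],[0,0,0,0,0,0,0.3],[0,0,0,0,0,0,0.2],[0,0,0,0,0,0,0.2],[0,0,0,0,0,0,0.2],[0,0,0,0,0,0,0.2],[0,0,0,0,0,0,0.2],[0,0,0,0,0,0,0],[0,0,0,0,0,0,0],[0,0,0,0,0,0,0],[0,0,0,0,0,0,0],[0,0,0,0,0,0,0],[0,0,0,0,0,0,0]], "force": 35}}

```text
time_s: 23.65
tool_pos: [0.5193, 0.0831, 0.1221]
tool_rot: [-180.0, 0.0, 82.2]
force: [0.2, 0.1, 1.2]
grip_width: 0.0323
```

{"api": "drive_tool", "payload": {"commands": [[0,0,-0.3,0,0,0,0],[0,0,-0.5,0,0,0,0],[0,0,-0.8,0,0,0,0],[0,0,-1.0,0,0,0,0],[0,0,-1.0,0,0,0,0],[0,0,-1.0,0,0,0,0],[0,0,-1.0,0,0,0,0],[0,0,-1.0,0,0,0,0],[0,0,-1.0,0,0,0,0],[0,0,-1.0,0,0,0,0],[0,0,-0.8,0,0,0,0],[0,0,-0.6,0,0,0,0],[0,0,0,0,0,0,0],[0,0,0,0,0,0,0]]}}

```text
time_s: 24.82
tool_pos: [0.5194, 0.083, 0.2223]
tool_rot: [180.0, 0.0, 82.2]
force: [-0.6, -0.7, -7.0]
grip_width: 0.0327
```

{"api": "drive_tool", "payload": {"commands": [[-0.6,0.1,0,0,0,0,0],[-1.2,0.3,0,0,0,0,0],[-1.8,0.48,0,0,0,0,0],[-1.8,0.48,0,0,0,0,0],[-1.8,0.48,0,0,0,0,0],[-1.8,0.48,0,0,0,0,0],[-1.8,0.48,0,0,0,0,0],[-1.8,0.48,0,0,0,0,0],[-1.8,0.48,0,0,0,0,0],[-1.8,0.48,0,0,0,0,0],[-1.8,0.48,0,0,0,0,0],[-1.8,0.48,0,0,0,0,0],[-1.6,0.4,0,0,0,0,0],[-0.9,0.25,0,0,0,0,0],[-0.4,0.1,0,0,0,0,0],[0,0,0,0,0,0,0],[0,0,0,0,0,0,0],[0,0,0,0,0,0,0]]}}

```text
time_s: 26.32
tool_pos: [0.5475, -0.1481, 0.2221]
tool_rot: [-180.0, -0.0, 82.3]
force: [0.4, 1.2, -5.7]
grip_width: 0.0327
```

```bash
python3 - <<'E'
from h import *
o=env.get_obs(); print(o["tool_pos"],o["tool_rot"],o["force"],o["qpos"].round(1),o["grip_width"])
for n in("scene","top"):
    c=env.read_camera(n); x,y=(140,90) if n=="scene" else (260,160)
    a=cv2.resize(c["img"][y:y+150,x:x+200],None,fx=4,fy=4,interpolation=cv2.INTER_CUBIC)
    cv2.imwrite(f"pics/e_{n}.png",np.clip(a*1.6,0,255).astype(np.uint8))
E
```

```text
[ 0.54752747 -0.14814799  0.2221219 ] [-1.79983400e+02 -4.67682363e-02  8.23196066e+01] [ 0.40668991  1.19283109 -5.69996073] [ 47.   14.8 -39.7  99.2  10.   69.6  -2.9] 0.032662743587517286
```

View pics/e_scene.png

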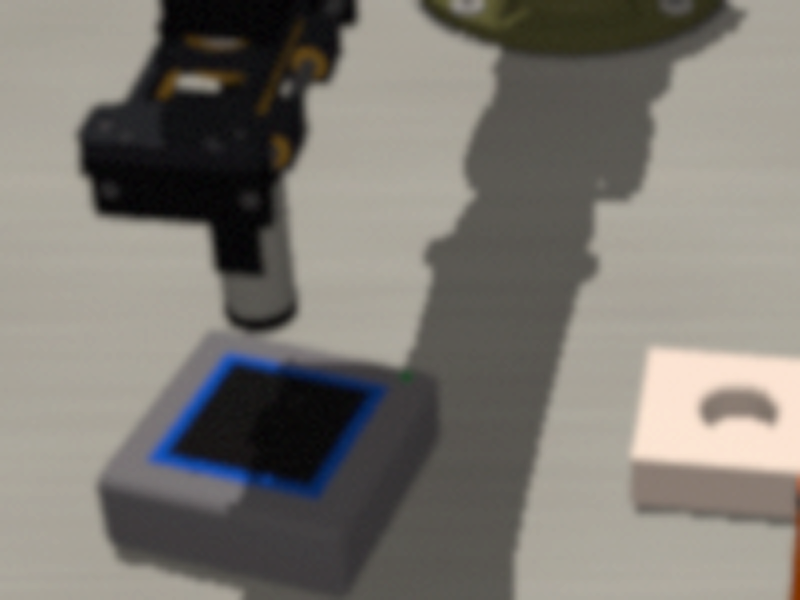

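The scene crop shows the cartridge (262,280) held upright above the reader, whose window is at (270,420). I'll lower it and trim the y position.

{"api": "drive_tool", "payload": {"commands": [[-0.1,0,0.3,0,0,0,0],[-0.1,0,0.5,0,0,0,0],[0,0,0.6,0,0,0,0],[0,0,0.6,0,0,0,0],[0,0,0.6,0,0,0,0],[0,0,0.5,0,0,0,0],[0,0,0.3,0,0,0,0],[0,0,0.2,0,0,0,0],[0,0,0,0,0,0,0],[0,0,0,0,0,0,0],[0,0,0,0,0,0,0],[0,0,0,0,0,0,0]]}}

```text
time_s: 27.42
tool_pos: [0.5475, -0.1519, 0.1865]
tool_rot: [180.0, 0.0, 82.2]
force: [-0.2, -0.7, -5.1]
grip_width: 0.0321
```

```bash
python3 - <<'E'
from h import *
o=env.get_obs(); print(o["tool_pos"],o["tool_rot"],o["force"],o["qpos"].round(1),o["grip_width"],o["time_s"])
for n in("scene","top"):
    c=env.read_camera(n); x,y=(140,90) if n=="scene" else (260,160)
    a=cv2.resize(c["img"][y:y+150,x:x+200],None,fx=4,fy=4,interpolation=cv2.INTER_CUBIC)
    a=np.clip(a.astype(float)*1.8,0,255).astype(np.uint8)
    # expected centre line & rim of cartridge bottom/top at z .076/.166
    for z,col in((.076,(0,255,0)),(.046,(0,255,255))):
        pts=[proj(c,(.5476+.017*np.cos(t),-.1502+.017*np.sin(t),z)) for t in np.linspace(0,6.28,24)]
        for p in pts: cv2.circle(a,(int((p[0]-x+.5)*4),int((p[1]-y+.5)*4)),1,col,-1)
    cv2.imwrite(f"pics/f_{n}.png",a)
c=env.read_camera("scene");print([proj(c,(.5476,-.1502,z)).round(1) for z in(.046,.076)])
E
```

```text
[ 0.54746276 -0.15190829  0.18653423] [1.79958429e+02 1.49863014e-02 8.21984497e+01] [-0.23026377 -0.74835067 -5.07599677] [ 46.6  16.8 -39.1 101.4  11.5  65.8  -3.9] 0.03211169798389844 27.4167
[array([207. , 195.1]), array([205.6, 183.2])]
```

View pics/f_scene.png

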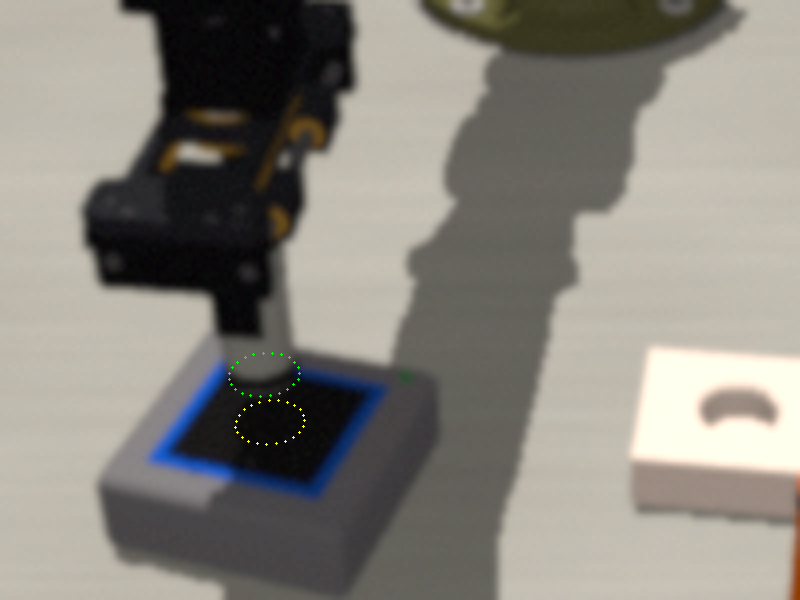

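View pics/f_top.png

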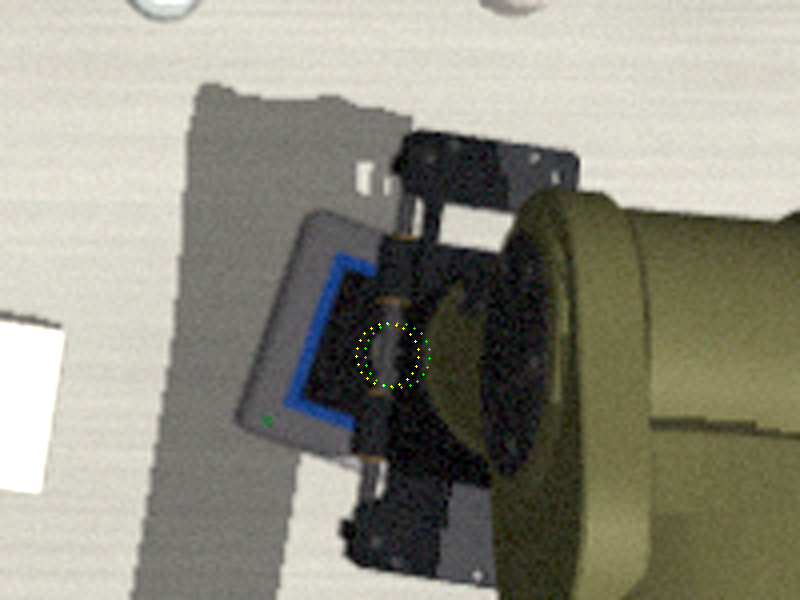

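The scene crop shows the cartridge's lower end (262,380) nearly on the expected 30 mm circle (265,374), only about 1–2 mm off toward −y. The top view shows the grip over the window centre (390,355). I'll trim by +1.7 mm.

{"api": "drive_tool", "payload": {"commands": [[0.1,0.02,0,0,0,0,0],[0.07,0,0.03,0,0,0,0],[0,0,0,0,0,0,0],[0,0,0,0,0,0,0],[0,0,0,0,0,0,0],[0,0,0,0,0,0,0],[0,0,0,0,0,0,0],[0,0,0,0,0,0,0]]}}

```text
time_s: 28.23
tool_pos: [0.5476, -0.1503, 0.1858]
tool_rot: [180.0, 0.0, 82.2]
force: [1.1, -0.6, -5.1]
grip_width: 0.0321
```

```bash
python3 - <<'E'
from h import *
o=env.get_obs(); print(o["tool_pos"],o["tool_rot"],o["force"],o["grip_width"],o["time_s"],np.abs(o["joint_velocities"]).max())
c=env.read_camera("scene"); x,y=(185,140)
a=cv2.resize(c["img"][y:y+75,x:x+60],None,fx=8,fy=8,interpolation=cv2.INTER_CUBIC)
a=np.clip(a.astype(float)*3,0,255).astype(np.uint8)
for z in(.076,.0761):
    for t in np.linspace(0,6.28,24):
        p=proj(c,(.5476+.017*np.cos(t),-.1502+.017*np.sin(t),z)); cv2.circle(a,(int((p[0]-x+.5)*8),int((p[1]-y+.5)*8)),1,(0,255,0),-1)
cv2.imwrite("pics/g.png",a)
cv2.imwrite("pics/g_full.png",c["img"])
b,g,r=[c["img"][...,i].astype(int) for i in range(3)]
for q in blobs((b>55)&(b>r*1.6)&(b>g*1.5),4): print(q, onz(c,q[0],.102).round(4))
print(env.get_obs()["tool_pos"])
E
```

```text
[ 0.5476292  -0.15028239  0.18581701] [1.79999723e+02 5.86921861e-03 8.21930054e+01] [ 1.06820674 -0.62539937 -5.11550836] 0.03210124360301609 28.2333 0.11598296406933044
(array([378.5, 166.5]), np.int32(8), array([377, 166,   4,   2], dtype=int32)) [0.5313 0.1823 0.102 ]
(array([188.11, 197.93]), np.int32(171), array([177, 180,  24,  30], dtype=int32)) [ 0.6231 -0.171   0.102 ]
(array([225.98, 200.82]), np.int32(50), array([216, 187,  20,  27], dtype=int32)) [ 0.6315 -0.1025  0.102 ]
(array([349.29, 210.43]), np.int32(7), array([348, 210,   4,   2], dtype=int32)) [0.6585 0.114  0.102 ]
[ 0.5476266  -0.15024946  0.18583576]
```

View pics/g.png

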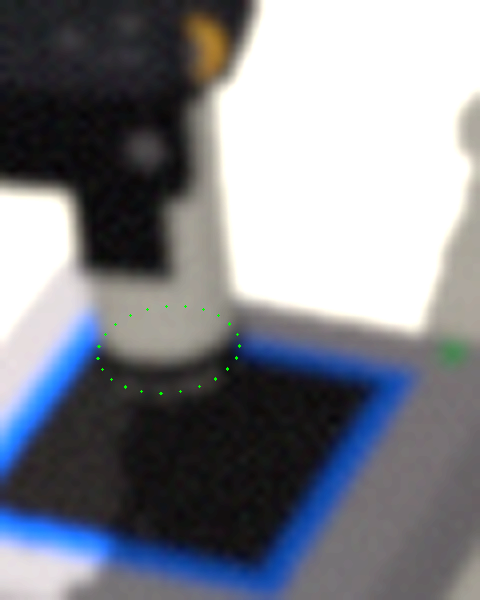

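View pics/g_full.png

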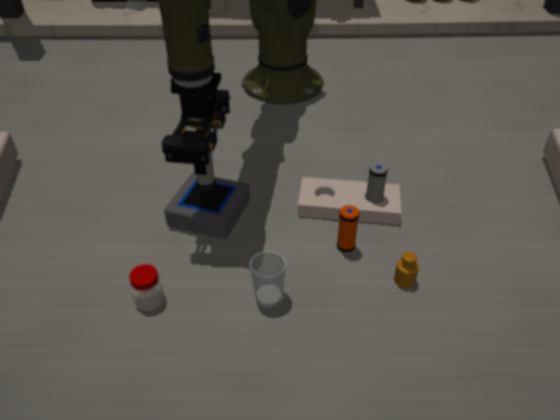

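The cartridge's lower rim in crop (97–235, lower edge ≈390) coincides with the expected circle 30 mm above the window centre. The light cartridge (378,182), orange look-alike, jar, beaker and weight are where they started. Handing in.

```bash
python3 -c "
from cell import env
print(env.sign_off())"
```

```text
the job is handed in; nothing more can be done
None
```

I lifted both cartridges in turn, set each back upright in its well, and handed in holding the heavier one over the code reader at about 28 s. The cartridge from the −y well read 5.3 N (about 0.53 kg) and is the heavier. The one from the +y well read 2.2 N (about 0.23 kg).

- **Final hold:** the tool is at (0.5476, −0.1502, 0.1858) and vertical. By the tool height, the cartridge's underside is about 30 mm above the glass. In the scene camera its lower rim sits within about 1 mm of the window centre.
- **Load:** the vertical force still reads about 5.1 N, the cartridge's own weight, so it is not touching the glass.
- **Everything else:** the light cartridge's dot is back at its original pixel. The orange look-alike's dot has not moved either, and the jar, beaker and brass weight look unmoved in the last picture.

None of the checks failed or disagreed.

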